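# Seat the work lamp's diffuser and turn its clips over it

### The job

The round diffuser of the work lamp has been left lying half across the lamp's rim. Nudge it across with a fingertip, without picking it up, until it drops flat into its recess, then push both turn-clips round with a fingertip so that they point in to the middle, over its edge. Leave everything else on the shelf where it is.

Things in the scene. Friction and masses are not known exactly. Their poses are not given: they have to be found in the camera images.
- lamp: Dark-grey cordless work lamp on its back, light up, too heavy to shift. Round head 152 mm wide, 62 high: a flat rim 24 wide round a flat-floored recess 104 wide, 8 deep, where the diffuser belongs. Origin: centre of the head's underside, on the shelf. To its -x a switch housing (red rocker) and battery, out to 200 mm, 57 high; round its +x a folded wire stand, out to 112 mm, 37 high.
- seat (a point): Centre of the recess floor, 54 mm above the shelf, 8 mm below the rim's top; axes as the lamp's, z up.
- lens_center (a point): Centre (mid-thickness) of the loose diffuser: flat opal-white disc, 100 mm wide, 7 thick, about 70 g, z up. It starts flat on the rim, 30 to 46 mm off to the lamp's +x. Pushed towards the seat it first tips, leading edge down in the recess; when its trailing edge clears the rim it drops flat, its top 1 mm below the rim's, with 2 mm play all round.
- clip_a (a joint): Angle (rad) of the steel turn-clip on the lamp's +y side. 0: parked, tongue along the rim, pointing to the lamp's -x; grows as it turns anticlockwise (seen from above), 1.57 when the tongue points at the recess's centre, over the diffuser's edge. Stops at -0.35 and 1.6. Stays where left; about 1.5 N at the wing turns it. Starts between -0.3 and 0.25.
- clip_a_pivot (a point): On the pivot axis of clip a (64 mm from the lamp's axis, to its +y), 11 mm above the rim's top (73 mm above the shelf), half-way up the wing. The pivot boss is 14 mm across.
- clip_a_wing (a point): Middle of the upright thumb wing of clip a, 14.5 mm from the pivot: a plate 17 mm long along the tongue, 4 thick, standing from 5 to 17 mm above the rim's top. The tongue below it is 12 wide, 3.5 thick, ends 24 mm from the pivot and clears the rim by 1.5 mm. Site x points from the tongue's end to the pivot.
- clip_b (a joint): Angle (rad) of the steel turn-clip on the lamp's -y side. 0: parked, tongue along the rim, pointing to the lamp's -x; grows as it turns clockwise (seen from above), 1.57 when the tongue points at the recess's centre, over the diffuser's edge. Stops at -0.35 and 1.6. Stays where left; about 1.5 N at the wing turns it. Starts between -0.3 and 0.25.
- clip_b_pivot (a point): On the pivot axis of clip b (64 mm from the lamp's axis, to its -y), 11 mm above the rim's top (73 mm above the shelf), half-way up the wing. The pivot boss is 14 mm across.
- clip_b_wing (a point): Middle of the upright thumb wing of clip b, 14.5 mm from the pivot: a plate 17 mm long along the tongue, 4 thick, standing from 5 to 17 mm above the rim's top. The tongue below it is 12 wide, 3.5 thick, ends 24 mm from the pivot and clears the rim by 1.5 mm. Site x points from the tongue's end to the pivot.
- skirting_tile: Bystander, loose: cream ceramic skirting tile, 200 x 75 x 9, lying flat (mm). Origin: centre of its underside on the shelf.
- tile_file: Bystander, loose: silver tile file with grey handle, 265 long, up to 27 high (mm). Origin: centre of its underside on the shelf.
- wedge_pack: Bystander, loose: clear tray of yellow plastic levelling wedges, 100 x 70 x 18 (wedges stand to about 22) (mm). Origin: centre of its underside on the shelf.
- gauging_trowel: Bystander, loose: gauging trowel with round-nosed steel blade and wooden handle, 310 long, 80 wide, 36 high (mm). Origin: centre of its underside on the shelf, near the blade's neck.
- tape_measure: Bystander, loose: grey tape measure, 74 x 40 x 66 high (mm). Origin: centre of its underside on the shelf.
- spacer_tub: Bystander, loose: clear screw-top tub of spacers, 80 diameter, 85 high (mm). Origin: centre of its underside on the shelf.
Not all that is in view belongs to the job. Of the things that look like the part that bears lens_center, the largest one is meant.

How it is judged (in metres and radians):
On the way, in this order (a step that is already met when the one before it is completed fails the run):
1. the diffuser lies flat in its recess (horizontal distance between lens_center and seat below 0.004 m and z of lens_center in the frame of seat below 0.0055 m and angle between lens_center's own z axis and vertical below 0.035 rad), for 0.2 s.
2. both clips are turned in over the diffuser's edge (value of joint each of clip_a, clip_b above 1.2 rad), for 0.2 s.
At the end, for the whole second after the job is handed in: The diffuser lies at rest in its recess: within 4 mm of the recess's centre, its own centre less than 5.5 mm above the recess floor (3.5 mm when right home), tilted under 2 degrees; and both clips stand beyond 1.2 rad, pointing in over its edge (all of step 1 and all of step 2 and linear speed of lens below 0.02 m/s); the robot touches nothing.
It fails at once if the diffuser is lifted clear of the rim (its centre rises more than 10 mm above where it lay) (z of lens_center in the frame of seat above 0.0215 m).
It fails at once if the diffuser is knocked off the lamp (z of lens_center in the frame of seat below -0.015 m).
It fails at once if one of the loose things round about is shifted by more than 30 mm (distance of any of skirting_tile, tile_file, wedge_pack, gauging_trowel, tape_measure, spacer_tub from where it was at the start of the episode above 0.03 m).
It also fails if it takes over 51 s, if anything falls off the work surface, if the arm or the gripper's body presses on something with over 40 N, if the wrist force passes 120 N, or if a joint passes its speed limit or range.

### The arm

A 6-joint arm with a two-finger parallel gripper is mounted at the origin on the work surface. World frame = base frame: x ahead of the robot, y to its left, z up, the work surface at z = 0. Lengths are in mm, angles in rad, forces in N, time in s.
With the tool pointing down it reaches from about 425 to 925 mm from the base axis. Payload 12.5 kg.
Tool frame: the origin (TCP) lies on the front face of the gripper's body, between the roots of the fingers; the fingertips stand 73 mm ahead of it and the grasp point (between the pads) lies 54 mm ahead of it (bot.finger_overhang is the distance from the TCP to the fingertips, in mm); x points along the fingers, y is the direction in which the jaws open and shut, and the axes are right-handed (so a half turn about x gives the same grasp; the last joint's range is limited). The gripper opens to 85 mm and grips with 20 to 120 N. Pads are 22 mm wide; open, the fingers measure 114 mm over their backs; the gripper's body (76 mm by 85 mm) begins 54 mm behind the grasp point. The pads swing forward as they close: fully open they stand 13 mm farther back than shut.
Start: joints at [-1.426, 0.491, 1.559, -0, 1.092, -0.106], TCP at [155.133, -605.45, 303.927] pointing down, gripper open.
Joint ranges: [-3.1, 3.1], [-0.84, 2.19], [0.05, 2.79], [-1.13, 4.28], [0.06, 2.93], [-2.69, 2.69]. Speed limits (rad/s): [2.22, 2.22, 2.79, 3.14, 3.14, 3.14].

### API

Orientations are given as a unit quaternion [x, y, z, w].
In Python, from bench import bot gives the robot as it stands.
- The arm moves only by the tool servo_tool, never from a script. Its argument "series" is a list of rows, each a list of 6 numbers: the shift along the tool's x, y, z in m, then the turn, a rotation vector about the tool's x, y, z in rad. A call has 1 to 10 rows; each row shifts and turns the commanded pose from where the row before left it, along the tool's axes as they then stand; what a row does not reach is not made up. A row lasts 1/8 s, in which the tool goes at most 62.5 mm and 10.7 degrees, less where a joint would pass 70% of its speed; a pose out of reach is approached as far as the arm can. A call is refused whole if a number of a shift passes 0.0625 or a number of a turn 0.188, either way. A call with a gripper value outside its range is refused whole. "jaw" is the gripper's target within -1 to 1 (shut at 1, half-way at 0, fully open at -1), set as the call begins (left out, the last holds). The fingers move at their own pace and stop on an object; "newtons" is the grip in N (left out, the last holds). Time passes only in rows, so rows that do not move let the fingers close. It gives the time, the measured TCP pose, the force and the opening at its end, in the units of the state.
- bot.get_obs(): the state, without advancing time (a new reading comes with each control period).
- bot.camera(name): name is "scene" or "top" or "wrist"; returns (picture, depth): 420x560x3 uint8, red, green, blue; 420x560 float32, mm along the optical axis (not along the pixel's ray), 0 where there is no reading.
- bot.camera_info(name): a dict with "camera_matrix" (3x3 intrinsics, pixels), "D" ([k1, k2, p1, p2, k3] as OpenCV has them; the pictures are not rectified), "world_from_camera" (4x4, takes a point from camera to world coordinates). Camera axes: x right, y down, z forward; pixel columns grow to the right and rows downward; lengths in mm; the calibration is good to about 2 mm. A picture is of the moment at which its call begins: read the wrist's pose just before it. camera_info takes no time and is no camera call; for the wrist camera it gives the pose at the moment of the call.
- bot.close_job(): hands the job in, once; it reports no verdict.
Trained networks look in the newest picture that a camera, given by its name, has taken for a name from the list of things; names that differ only in an ending like _2 or _b are one class to them, and where a whole thing is asked for, a point or a joint stands for the part that bears it (a point fixed in the world has none). Each returns a list of dicts, best first, with "p" (0 to 1); they miss things now and then, are a little off and sometimes report something else, mostly with a low value. They report only what shows in the picture. A call takes as long as a camera call. They do not tell look-alikes from the thing itself.
- bot.look_for(camera, target): "location" ([x, y, z] in mm, in world coordinates, good to about 4 mm: the middle of the surface that is visible of it).
- bot.trace(camera, target): "pixels" (420x560 bool, what is visible of it).
The state is a dict: "time_s": time; "joint_pos": joint angles; "dq": joint speeds; "joint_torque": joint torques, N m; "tcp_pos": TCP position; "eef_rot": TCP orientation; "contact_force": force on the tool from outside, world axes, zero at the start; "moment": the same for the moment, N m; "gripper_width": opening from 0.0 (shut) to 1.0 (fully open).
Only numpy, scipy, OpenCV 4.12 (cv2) and the standard library are available. Lean on these libraries where they do the work, as an engineer would, in place of code of your own. Each camera call takes 0.05 s, during which the arm holds its last target. There are 200 camera calls.

## Working session

There is one attempt and no reset: what is moved stays moved. The work goes in short steps, Python scripts to look and compute and a tool call to move; the robot and the scene stay as the last step left them, time stands still between calls to the robot, and variables do not carry over. Pictures are saved under pics/ and viewed, on a budget of 10 in all, crops included, one or two more only if the job needs it, and the job is handed in when it is done.

Besides the shell and the picture viewer there is one more tool, called after "Emit:" as name([rows], argument=value, ...), one row to a line, values as JSON. servo_tool: Moves the arm, as the interface text tells. Its arguments: {"type":"object","properties":{"series":{"type":"array"},"jaw":{"type":"number"},"newtons":{"type":"number"}},"required":["series"]}

```bash
mkdir -p pics; ls; cat > h.py <<'E'
import numpy as np, cv2
from bench import bot
from scipy.spatial.transform import Rotation as R
def save(im,n): cv2.imwrite('pics/'+n,im[:,:,::-1])
def backproj(cam,uv,depth):
    i=bot.camera_info(cam);K=np.array(i['camera_matrix']);D=np.array(i['D'])
    p=cv2.undistortPoints(np.array(uv,float).reshape(-1,1,2),K,D).reshape(-1,2)
    d=np.asarray(depth,float).reshape(-1,1)
    c=np.hstack([p*d,d,np.ones_like(d)])
    return (c@np.array(i['world_from_camera']).T)[:,:3]
def rayz(cam,uv,z):
    i=bot.camera_info(cam);K=np.array(i['camera_matrix']);D=np.array(i['D']);T=np.array(i['world_from_camera'])
    p=cv2.undistortPoints(np.array(uv,float).reshape(-1,1,2),K,D).reshape(-1,2)
    r=np.hstack([p,np.ones((len(p),1))])@T[:3,:3].T
    return T[:3,3]+r*((z-T[2,3])/r[:,2:])
def proj(cam,P):
    i=bot.camera_info(cam);T=np.linalg.inv(np.array(i['world_from_camera']))
    return cv2.projectPoints(np.array(P,float).reshape(-1,1,3),cv2.Rodrigues(T[:3,:3])[0],T[:3,3],np.array(i['camera_matrix']),np.array(i['D']))[0].reshape(-1,2)
E
python3 - <<'E'
from h import *
a,d=bot.camera('top');b,_=bot.camera('scene')
save(a,'top0.png');save(b,'scene0.png')
for c in ['top','scene']:
  print(c,np.round(bot.camera_info(c)['world_from_camera'],2).tolist(),np.round(bot.camera_info(c)['camera_matrix'],1).tolist())
  for t in ['lamp','lens_center','clip_a','clip_a_wing']:
    for r in bot.look_for(c,t): print(t,np.round(r['location'],1),round(r['p'],2),proj(c,r['location']).round())
o=bot.get_obs();print(o)
E
```

```text
pics
top [[-0.02, -0.99, 0.12, 403.88], [-1.0, 0.02, 0.02, -25.28], [-0.02, -0.12, -0.99, 1318.2], [0.0, 0.0, 0.0, 1.0]] [[542.6, 0.0, 283.3], [0.0, 542.6, 208.8], [0.0, 0.0, 1.0]]
lamp [605.2 -14.5  54. ] 0.93 [[287. 190.]]
lamp [ 508.6 -398.6    5.3] 0.23 [[449. 230.]]
lens_center [432.7 205.1   2.5] 0.69 [[198. 266.]]
lens_center [600.3  66.1  69.3] 0.62 [[253. 192.]]
lens_center [429.2  62.5   4.5] 0.6 [[257. 266.]]
lens_center [533.4  21.9  67.8] 0.56 [[272. 220.]]
clip_a [658.8  34.5  66.4] 0.45 [[266. 167.]]
clip_a [534.5  18.5  68.5] 0.43 [[274. 220.]]
clip_a_wing [531.1  16.   70.1] 0.62 [[275. 221.]]
scene [[-0.74, 0.42, -0.52, 1264.58], [0.67, 0.48, -0.56, 782.23], [0.01, -0.77, -0.64, 984.63], [0.0, 0.0, 0.0, 1.0]] [[493.5, 0.0, 275.8], [0.0, 493.5, 208.3], [0.0, 0.0, 1.0]]
lamp [631.5   8.8  46.2] 0.84 [[253. 239.]]
lens_center [431.5 205.6   0.7] 0.87 [[353. 254.]]
lens_center [604.2  69.1  67. ] 0.63 [[275. 240.]]
lens_center [429.7  64.8   5.8] 0.56 [[318. 228.]]
clip_a [665.3  29.8  65.3] 0.44 [[249. 243.]]
clip_a_wing [532.5  12.9  71.8] 0.38 [[281. 217.]]
{'time_s': 0.5, 'joint_pos': array([-1.42560434e+00,  4.90940649e-01,  1.55889416e+00,  1.99510047e-05,
        1.09168715e+00, -1.05606996e-01]), 'dq': array([ 0.00023496, -0.00083889, -0.0016964 ,  0.00093734,  0.00267301,
       -0.00139489]), 'joint_torque': array([-1.50485437e-03, -6.17846203e+01, -2.61697394e+01, -4.90658999e-05,
        5.97873295e-04,  2.51938054e-06]), 'tcp_pos': array([ 155.1348981 , -605.45966991,  303.90369421]), 'eef_rot': array([ 0.70156158,  0.08841053, -0.70154808,  0.08846026]), 'contact_force': array([-0.0457853 ,  0.48900461,  0.44715406]), 'moment': array([-0.05744731,  0.00540336, -0.00344838]), 'gripper_width': 1.0027365350228137}
```

View pics/top0.png

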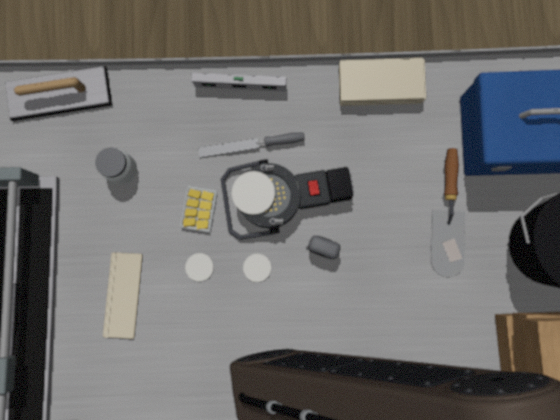

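View pics/scene0.png

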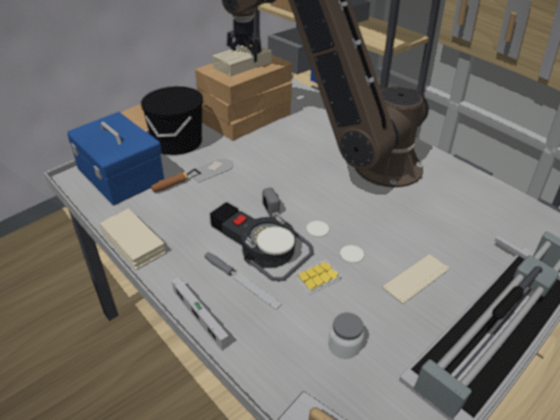

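Top view: the lamp head is at about (270,195) and its battery points image-right, towards world −y. The diffuser candidates are the large disc on the rim (253,192) and two smaller look-alikes on the shelf, (198,266) and (257,268). The one on the lamp is largest and lies where the text says. Next I'll bring the wrist camera over the lamp.

```bash
cat >> h.py <<'E'
def rel(tgt,rot=None):
    """translation in current tool axes (mm) and turn rotvec to reach tgt"""
    o=bot.get_obs();Rc=R.from_quat(o['eef_rot'])
    t=Rc.inv().apply(np.array(tgt)-o['tcp_pos'])
    rv=(Rc.inv()*rot).as_rotvec() if rot is not None else np.zeros(3)
    return t,rv
E
python3 - <<'E'
from h import *
o=bot.get_obs();Rc=R.from_quat(o['eef_rot']);print(Rc.as_matrix().round(3))
T=np.array(bot.camera_info('wrist')['world_from_camera']);print(T.round(2));print((Rc.as_matrix().T@T[:3,:3]).round(3),Rc.inv().apply(T[:3,3]-o['tcp_pos']))
print(rayz('top',[[253,192],[313,188],[340,184],[268,162],[274,222]],[[62]]).round() if 0 else [rayz('top',[p],z).round()[0].tolist() for p,z in [((253,192),69),((313,188),57),((340,184),57)]])
print(rel([560,40,330]))
E
```

```text
[[ 0.     0.248 -0.969]
 [-0.    -0.969 -0.248]
 [-1.     0.    -0.   ]]
[[ 2.5000e-01 -9.3000e-01 -2.8000e-01  2.2590e+02]
 [-9.7000e-01 -2.4000e-01 -7.0000e-02 -5.8741e+02]
 [-0.0000e+00  2.9000e-01 -9.6000e-01  3.7450e+02]
 [ 0.0000e+00  0.0000e+00  0.0000e+00  1.0000e+00]]
[[ 0.001 -0.293  0.956]
 [ 1.     0.001 -0.001]
 [-0.001  0.956  0.293]] [-70.59142223   0.08217528 -73.03082288]
[[601.0, 66.0, 69.0], [609.0, -75.0, 57.0], [617.0, -138.0, 57.0]]
(array([ -26.12857448, -524.79067652, -552.38301642]), array([0., 0., 0.]))
```

Emit:
servo_tool([
  [-0.002,-0.036,-0.044,0,0,0],
  [-0.002,-0.036,-0.044,0,0,0],
  [-0.002,-0.036,-0.044,0,0,0],
  [-0.002,-0.036,-0.044,0,0,0],
  [-0.002,-0.036,-0.044,0,0,0],
  [-0.002,-0.036,-0.044,0,0,0],
  [-0.002,-0.036,-0.044,0,0,0],
  [-0.002,-0.036,-0.044,0,0,0],
  [-0.002,-0.036,-0.044,0,0,0],
  [-0.002,-0.036,-0.044,0,0,0],
], jaw=1, newtons=20)

```text
time_s: 1.75
tcp_pos: [492.9, -145.8, 324.2]
eef_rot: [0.702, 0.088, -0.701, 0.089]
contact_force: [1.4, -0.8, 0.4]
gripper_width: -0.001
```

Emit:
servo_tool([
  [-0.002,-0.036,-0.044,0,0,0],
  [-0.002,-0.036,-0.044,0,0,0],
  [-0.002,-0.036,-0.044,0,0,0],
  [-0.002,-0.036,-0.044,0,0,0],
  [0,0,0,0.17,0,0],
  [0,0,0,0,0,0],
  [0,0,0,0,0,0],
])

```text
time_s: 2.62
tcp_pos: [626.6, 35.2, 332.0]
eef_rot: [0.706, 0.03, -0.706, 0.03]
contact_force: [-0.6, 0.6, 0.2]
gripper_width: -0.002
```

```bash
python3 - <<'E'
from h import *
a,d=bot.camera('wrist');save(a,'w1.png')
m=np.zeros(a.shape[:2],bool)
for t in ['lens_center','clip_a','clip_a_wing','clip_b_wing','clip_a_pivot','lamp']:
    for r in bot.look_for('wrist',t): print(t,np.round(r['location'],1),round(r['p'],2),proj('wrist',r['location']).round())
for r in bot.trace('wrist','lens_center'):
    px=r['pixels'];v,u=np.nonzero(px&(d>0));P=backproj('wrist',np.c_[u,v],d[v,u]);c,s,an=cv2.minAreaRect(P[:,:2].astype(np.float32))
    print(r['p'],len(u),np.median(P[:,2]),c,s)
print(bot.get_obs())
E
```

```text
lens_center [604.6  70.1  67.9] 0.84 [[240. 198.]]
lens_center [432.9 199.2   5.7] 0.65 [[135. 310.]]
lens_center [444.5  83.2   6.2] 0.54 [[228. 310.]]
clip_a [663.8  33.4  69.5] 0.93 [[284. 138.]]
clip_b_wing [659.9  33.4  68.8] 0.73 [[284. 142.]]
lamp [617.9 -18.8  52.6] 0.81 [[334. 188.]]
lamp [599.5  69.6  69.3] 0.39 [[240. 204.]]
0.73 310 5.36865044605446 (530.1166381835938, 63.49940490722656) (21.67717742919922, 213.84005737304688)
0.67 2030 5.584987261250433 (431.64410400390625, 204.04959106445312) (66.57334899902344, 67.63533782958984)
0.64 8590 69.71617519054757 (596.7855224609375, 73.45126342773438) (104.15340423583984, 114.07979583740234)
0.26 6275 14.91179761172424 (730.7197875976562, 74.06936645507812) (28.216846466064453, 266.863037109375)
{'time_s': 3.025, 'joint_pos': array([-4.86362113e-02,  4.69769935e-01,  1.51662711e+00, -7.61072971e-05,
        1.15503765e+00,  1.44131889e+00]), 'dq': array([ 0.00057847,  0.00091975, -0.00241901, -0.00044975,  0.00052053,
        0.00406259]), 'joint_torque': array([-6.52998872e-02, -6.14970016e+01, -2.72231358e+01, -1.50425050e-03,
        3.19617438e-04, -1.22145948e-02]), 'tcp_pos': array([626.73920067,  35.45901313, 331.96536529]), 'eef_rot': array([ 0.70658221,  0.02855528, -0.70647534,  0.02861425]), 'contact_force': array([ 0.88717524,  0.26566473, -0.01661122]), 'moment': array([ 0.00433229,  0.00613525, -0.00457115]), 'gripper_width': 0.001758952398227181}
```

View pics/w1.png

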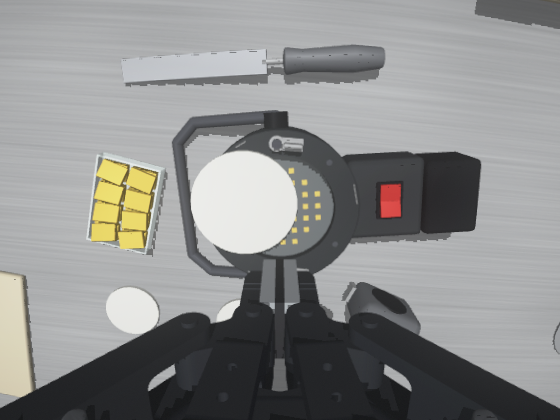

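Wrist view: the diffuser is the white disc at (245,202) and the largest of the discs. The smaller discs are at (132,310) and (230,310). Clip b has its pivot at about (277,143) with the tongue to the right. The tape measure is at (383,310), and the fingers hide clip a. I'll shift the view towards −x.

Emit:
servo_tool([
  [0,0.005,0.04,0,0,0],
  [0,0.005,0.04,0,0,0],
  [0,0,0,0,0,0],
  [0,0,0,0,0,0],
])

```text
time_s: 3.52
tcp_pos: [548.4, 19.2, 332.3]
eef_rot: [0.707, 0.028, -0.706, 0.029]
contact_force: [-0.4, 0.0, -0.3]
gripper_width: -0.001
```

```bash
python3 - <<'E'
from h import *
a,d=bot.camera('wrist');save(a,'w2.png');np.savez('w2.npz',a=a,d=d)
for t in ['clip_a','clip_a_wing','clip_a_pivot','tape_measure','spacer_tub']:
    for r in bot.look_for('wrist',t): print(t,np.round(r['location'],1),round(r['p'],2),proj('wrist',r['location']).round())
v,u=np.nonzero(d>0);P=backproj('wrist',np.c_[u,v],d[v,u]);Z=P[:,2]
c=a[v,u].astype(int)
h,e=np.histogram(Z[(Z>40)&(Z<100)],60);print([(int(x),int(y)) for x,y in zip(e,h)])
near=np.hypot(P[:,0]-605,P[:,1]-50)<120
def fit(p):
    A=np.c_[2*p,np.ones(len(p))];s=np.linalg.lstsq(A,(p**2).sum(1),rcond=None)[0];return s[:2],np.sqrt(s[2]+s[:2]@s[:2])
def circ(mask,it=3):
    im=np.zeros(d.shape,np.uint8);im[v[mask],u[mask]]=255
    cs=max(cv2.findContours(im,0,1)[0],key=cv2.contourArea)[:,0];return im,cs
L=near&(Z>64)&(Z<75)&(c.min(1)>140)
im,cs=circ(L);p=rayz('wrist',cs,69)[:,:2];print('lens',fit(p))
H=near&(Z>56)&(Z<75)&(c.max(1)<120)
p=P[H&(abs(Z-62)<3)][:,:2];print(len(p),np.median(Z[H&(abs(Z-62)<3)]))
np.save('rim.npy',P[H])
# battery axis
B=(Z>50)&(Z<61)&(P[:,1]<-45)&(P[:,1]>-190)&(P[:,0]>540)&(P[:,0]<690)&(c.max(1)<90)
b=P[B][:,:2].astype(np.float32);print('batt',cv2.minAreaRect(b),cv2.fitLine(b,cv2.DIST_L2,0,.01,.01).ravel())
E
```

```text
clip_a [659.6  31.6  67.4] 0.78 [[275.  49.]]
clip_a [532.8  15.8  70.9] 0.56 [[282. 196.]]
clip_a_wing [533.2  15.5  70.2] 0.93 [[282. 195.]]
clip_a_pivot [531.3  15.3  70.3] 0.91 [[282. 197.]]
tape_measure [483.5 -88.9  65.6] 0.71 [[383. 251.]]
[(40, 79), (40, 94), (41, 105), (42, 97), (42, 65), (43, 50), (44, 58), (44, 105), (45, 264), (46, 666), (46, 1209), (47, 1523), (48, 994), (48, 327), (49, 193), (50, 180), (50, 192), (51, 240), (52, 424), (52, 1095), (53, 1889), (54, 2130), (54, 1962), (55, 1376), (56, 772), (56, 225), (57, 102), (58, 59), (58, 92), (59, 219), (60, 790), (60, 1919), (61, 2613), (62, 1736), (62, 736), (63, 313), (64, 273), (64, 364), (65, 437), (66, 379), (66, 566), (67, 1941), (68, 3418), (69, 3149), (69, 1313), (70, 273), (71, 103), (71, 52), (72, 17), (73, 3), (73, 3), (74, 9), (75, 7), (75, 6), (76, 7), (77, 18), (77, 41), (78, 70), (79, 46), (79, 11)]
lens (array([598.94365526,  66.53518658]), np.float64(49.53895936065827))
7379 61.835334628646024
batt ((614.2171020507812, -105.89370727539062), (75.77655792236328, 114.29360961914062), 7.996978759765625) [ 9.9148995e-01  1.3018321e-01  6.1929144e+02 -1.3141280e+02]
```

View pics/w2.png

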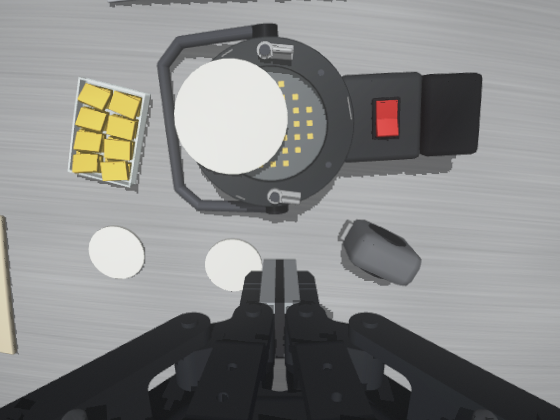

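The second view shows the diffuser at (231,116), clip a at (283,196) with its pivot at (273,196), and clip b at (275,50). The tape measure at (383,252) is well clear. Next I'll fit the rim circle and the clips.

```bash
python3 - <<'E'
from h import *
from scipy.optimize import least_squares
z=np.load('w2.npz');a,d=z['a'],z['d']
v,u=np.nonzero(d>0);P=backproj('wrist',np.c_[u,v],d[v,u]);Z=P[:,2];c=a[v,u].astype(int)
near=np.hypot(P[:,0]-602,P[:,1]-27)<95
# rim: outer boundary by angle
Q=P[near&(Z>59.5)&(Z<64)&(c.max(1)<130)];c0=np.array([602.,27.])
for k in range(4):
    r=np.hypot(*(Q[:,:2]-c0).T);th=np.degrees(np.arctan2(*(Q[:,:2]-c0).T[::-1]))
    out=[];inn=[]
    for t in range(-180,180,4):
        s=(th>=t)&(th<t+4)&(r<82)
        if s.sum()>8:
            i=np.where(s)[0];out.append(Q[i[np.argsort(r[i])[-3]],:2]);inn.append(Q[i[np.argsort(r[i])[2]],:2])
    out=np.array(out);inn=np.array(inn)
    f=least_squares(lambda p:np.hypot(*(out-p[:2]).T)-p[2],[*c0,76],loss='soft_l1');c0=f.x[:2]
g=least_squares(lambda p:np.hypot(*(inn-p[:2]).T)-p[2],[*c0,52],loss='soft_l1',f_scale=.5)
print('rim outer',f.x.round(1),'inner',g.x.round(1))
for nm,gx in [('a',533),('b',661)]:
    W=P[(Z>74)&(Z<82)&(np.hypot(P[:,0]-gx,P[:,1]-(15 if nm=='a' else 33))<40)]
    print(nm,len(W),cv2.minAreaRect(W[:,:2].astype(np.float32)),W.mean(0).round(1),W[:,2].max())
    M=P[(Z>65)&(Z<73)&(np.hypot(P[:,0]-gx,P[:,1]-20)<40)&(c.min(1)<185)]
# battery long edges via side edges
for y0 in (-75,-160):
    B=P[(Z>44)&(Z<61)&(abs(P[:,1]-y0)<4)&(abs(P[:,0]-615)<60)];print(y0,np.percentile(B[:,0],[1,99]).round(1),B[:,2].mean())
E
python3 - <<'E'
import cv2
a=cv2.imread('pics/w2.png');c=cv2.resize(a[20:220,180:360],None,fx=3,fy=3,interpolation=cv2.INTER_CUBIC);cv2.imwrite('pics/c2.png',c)
E
```

```text
rim outer [594.4  31.6  75.4] inner [594.3  33.7  53.7]
a 96 ((530.3564453125, 7.632291793823242), (16.011486053466797, 4.308345794677734), 86.48906707763672) [530.8   7.6  78.3] 80.47966509603208
b 120 ((657.8789672851562, 25.97939109802246), (4.3153204917907715, 16.49993133544922), 0.1784762591123581) [657.6  26.1  78.3] 80.40381667012127
-75 [570.5 649.2] 50.29814967688373
-160 [584.3 653.3] 54.909347724098744
```

View pics/c2.png

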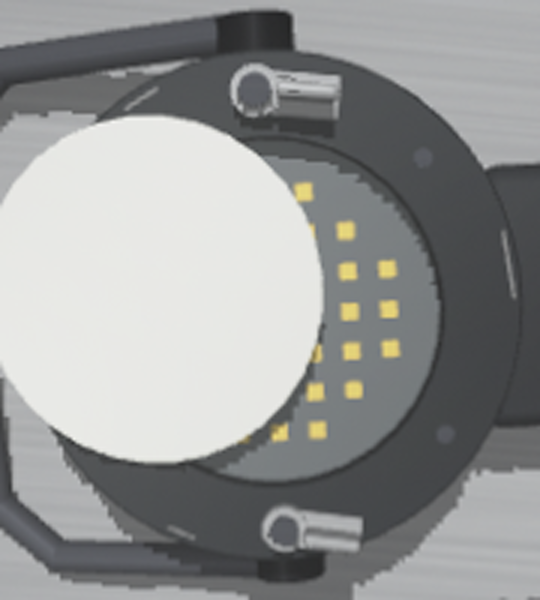

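```bash
python3 - <<'E'
from h import *
z=np.load('w2.npz');d=z['d']
for n,p in [('a',(275.3,196.5)),('b',(265,50.3))]:
    q=np.array(p).round().astype(int);w=d[q[1]-2:q[1]+3,q[0]-2:q[0]+3];w=w[w>0]
    print(n,backproj('wrist',[p],[np.median(w)]).round(1),backproj('wrist',[p]*2,[w.min(),w.max()])[:,2].round(1),rayz('wrist',[p],73).round(1))
E
```

```text
a [[531.7  21.6  71.7]] [73.8 69. ] [[532.1  21.6  73. ]]
b [[657.   40.1  71.3]] [73.  69.7] [[656.8  40.1  73. ]]
```

```bash
cat >> h.py <<'E'
C=np.array([594.4,31.1]); LX=np.array([-.146,.989]); LY=np.array([-.989,-.146])
def rot_y(yd):  # tool x down, tool y along yd
    y=np.array([*yd,0])/np.hypot(*yd);x=np.array([0,0,-1.]);return R.from_matrix(np.c_[x,y,np.cross(x,y)])
E
python3 - <<'E'
from h import *
print(bot.finger_overhang)
t,r=rel([608.4,140.9,200],rot_y([-.126,-.992]));print(t.round(1),r.round(3))
E
```

```text
72.6
[ 131.5 -116.3  -69.9] [ 0.207  0.    -0.   ]
```

Emit:
servo_tool([
  [0,-0.039,-0.023,0,0,0],
  [0,-0.039,-0.023,0,0,0],
  [0,-0.038,-0.024,0,0,0],
  [0.044,0,0,0.1,0,0],
  [0.044,0,0,0.107,0,0],
  [0.044,0,0,0,0,0],
  [0,0,0,0,0,0],
  [0,0,0,0,0,0],
])

```text
time_s: 4.82
tcp_pos: [609.0, 140.6, 201.3]
eef_rot: [0.706, -0.044, -0.705, -0.045]
contact_force: [-0.1, 1.2, 0.4]
gripper_width: -0.003
```

```bash
python3 - <<'E'
from h import *
print(rel([608.4,140.9,137.2],rot_y([-.126,-.992])), bot.get_obs()['tcp_pos'])
E
```

```text
(array([64.11302654, -0.19720395,  0.7042793 ]), array([ 0.00033571, -0.00160202,  0.00027491])) [608.96980029 140.61129153 201.31401599]
```

Emit:
servo_tool([
  [0.032,0,0,0,0,0],
  [0.032,0,0,0,0,0],
  [0,0,0,0,0,0],
  [0,0.005,0,0,0,0],
  [0,0.005,0,0,0,0],
  [0,0.005,0,0,0,0],
  [0,0.005,0,0,0,0],
  [0,0,0,0,0,0],
])

```text
time_s: 5.82
tcp_pos: [605.8, 120.2, 136.1]
eef_rot: [0.706, -0.045, -0.706, -0.045]
contact_force: [-0.0, -0.4, -0.5]
gripper_width: -0.0
```

```bash
python3 - <<'E'
from h import *
o=bot.get_obs();print(o['tcp_pos'],o['contact_force'])
a,d=bot.camera('wrist');save(a,'w3.png')
p=proj('wrist',[o['tcp_pos']-[0,0,72.6]]);print(p)
E
```

```text
[605.76813821 120.22332205 136.05395772] [-0.00751413 -0.37794801 -0.47096717]
[[278.37650855 274.57961995]]
```

View pics/w3.png

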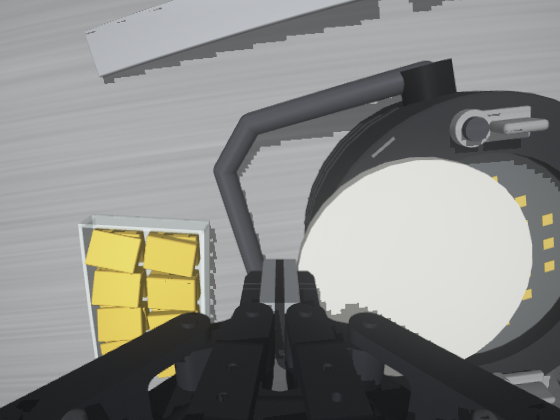

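Diffuser edge at about (300,265), touching or nearly touching the fingertip at (280,275). Now I'll push slowly along tool +y.

Emit:
servo_tool([
  [-0.0005,0.004,0,0,0,0],
  [0,0.004,0,0,0,0],
  [0,0.004,0,0,0,0],
  [0,0.004,0,0,0,0],
  [0,0.004,0,0,0,0],
  [0,0,0,0,0,0],
])

```text
time_s: 6.62
tcp_pos: [603.2, 100.5, 136.4]
eef_rot: [-0.706, 0.045, 0.706, 0.045]
contact_force: [-0.2, 0.4, -0.1]
gripper_width: -0.001
```

```bash
cat > lens.py <<'E'
from h import *
import sys
def lens(cam='top'):
    a,d=bot.camera(cam)
    for r in bot.trace(cam,'lens_center'):
        v,u=np.nonzero(r['pixels']&(d>0)&(a.min(2)>130));P=backproj(cam,np.c_[u,v],d[v,u])
        P=P[(P[:,2]>50)&(P[:,2]<85)]
        if len(P)<200 or np.hypot(*(P[:,:2].mean(0)-C))>60: continue
        n=np.linalg.lstsq(np.c_[P[:,:2]-C,np.ones(len(P))],P[:,2],rcond=None)[0]
        c,s,_=cv2.minAreaRect(P[:,:2].astype(np.float32));e=np.array(c)-C
        print(cam,round(r['p'],2),len(P),'rect off lamp xy',round(e@LX,1),round(e@LY,1),np.round(s,1),'mean off',np.round([(P[:,:2].mean(0)-C)@LX,(P[:,:2].mean(0)-C)@LY],1),'z',P[:,2].mean().round(1),'slope lx,ly',round(n[:2]@LX,3),round(n[:2]@LY,3))
    return a,d
if __name__=='__main__':
    print(bot.get_obs()['tcp_pos'],bot.get_obs()['contact_force'])
    for c in sys.argv[2:]:
        save(lens(c)[0],f'{sys.argv[1]}_{c}.png')
E
python3 lens.py p1 top scene wrist
```

```text
[603.21063108 100.4747228  136.3861044 ] [-0.21771175  0.35414172 -0.07542922]
top 0.92 763 rect off lamp xy -10.0 -1.2 [55.4 96.6] mean off [-6.9 -0.4] z 68.3 slope lx,ly 0.026 -0.004
scene 0.97 511 rect off lamp xy 2.0 -20.8 [102.7  67.5] mean off [  5.5 -21.6] z 67.0 slope lx,ly 0.029 -0.001
wrist 0.97 32655 rect off lamp xy 4.9 -7.3 [100.4  92.7] mean off [  7.5 -14.5] z 69.2 slope lx,ly 0.027 -0.002
```

Emit:
servo_tool([
  [0,0.004,0,0,0,0],
  [0,0.004,0,0,0,0],
  [0,0.003,0,0,0,0],
  [0,0,0,0,0,0],
])

```text
time_s: 7.42
tcp_pos: [601.8, 89.6, 136.4]
eef_rot: [-0.706, 0.045, 0.706, 0.045]
contact_force: [0.1, 0.9, -0.3]
gripper_width: -0.001
```

```bash
python3 lens.py p2 wrist
```

```text
[601.81239231  89.56080515 136.36412267] [ 0.14100581  0.8884713  -0.31421415]
wrist 0.88 31332 rect off lamp xy -3.6 -7.9 [100.6  83.6] mean off [ -2.8 -10.1] z 61.6 slope lx,ly 0.001 0.0
```

View pics/p2_wrist.png

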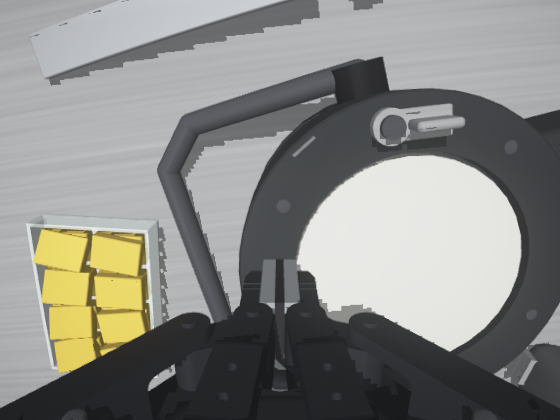

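The diffuser has dropped in: it is flat, with its top at z 61.6. I'll retreat and go to clip b, with the tool turned to the lamp's axes.

Emit:
servo_tool([
  [0,-0.01,0,0,0,0],
  [0,-0.01,0,0,0,0],
  [-0.04,0,0,0,0,0],
  [-0.03,0,0,-0.136,0,0],
  [0,0,0,-0.136,0,0],
  [0,0,0,0,0,0],
  [0,0,0,0,0,0],
])

```text
time_s: 8.4
tcp_pos: [604.2, 110.1, 205.9]
eef_rot: [-0.705, -0.051, 0.706, -0.051]
contact_force: [-0.6, -0.2, -0.1]
gripper_width: 0.001
```

```bash
cat >> h.py <<'E'
def lamp(fx,fy,z): return [*(C+fx*LX+fy*LY),z]
E
python3 - <<'E'
from h import *
t,r=rel(lamp(-23,-92,205),rot_y(-LX));print(t.round(1),r.round(3),bot.get_obs()['joint_pos'].round(2))
E
python3 lens.py p3 top wrist
```

```text
[  0.9  99.5 -71.1] [-0.003  0.001 -0.   ] [ 0.07  0.58  1.69 -0.    0.87  1.5 ]
[604.21155049 110.12645335 205.94751889] [-0.58279872 -0.24055136 -0.08063107]
top 0.78 1264 rect off lamp xy -5.9 -2.0 [ 82.5 100.9] mean off [-3.1 -1.6] z 61.1 slope lx,ly -0.0 -0.002
wrist 0.9 17680 rect off lamp xy 0.6 -0.1 [102.5 100. ] mean off [ 1.5 -4.2] z 61.6 slope lx,ly 0.0 -0.0
```

Emit:
servo_tool([
  [0,0.033,-0.024,0,0,0],
  [0,0.033,-0.024,0,0,0],
  [0,0.033,-0.023,0,0,0],
  [0,0,0,0,0,0],
  [0.03,0,0,0,0,0],
  [0.03,0,0,0,0,0],
  [0,0,0,0,0,0],
  [0,0,0,0,0,0],
])

```text
time_s: 9.6
tcp_pos: [689.2, 22.5, 147.4]
eef_rot: [0.706, 0.052, -0.705, 0.052]
contact_force: [-0.5, -0.4, -0.4]
gripper_width: 0.003
```

```bash
python3 - <<'E'
from h import *
t,r=rel(lamp(-23,-42,143.6),rot_y(-LX));print(t.round(1),r.round(3),bot.get_obs()['contact_force'])
E
```

```text
[ 3.8  0.7 50.5] [-0.001 -0.001 -0.   ] [-0.49351541 -0.38472213 -0.38230416]
```

Lower 3.5 mm, push 50 mm inward along tool +z, then push along lamp +x (tool −y).

Emit:
servo_tool([
  [0.0035,0.001,0.006,0,0,0],
  [0,0,0.006,0,0,0],
  [0,0,0.006,0,0,0],
  [0,0,0.006,0,0,0],
  [0,0,0.006,0,0,0],
  [0,0,0.006,0,0,0],
  [0,0,0.007,0,0,0],
  [0,0,0.007,0,0,0],
  [0,0,0,0,0,0],
])

```text
time_s: 10.72
tcp_pos: [639.0, 13.7, 142.8]
eef_rot: [-0.705, -0.051, 0.706, -0.051]
contact_force: [0.1, -0.3, 0.7]
gripper_width: -0.003
```

Emit:
servo_tool([
  [0,-0.004,0,0,0,0],
  [0,-0.004,0,0,0,0],
  [0,-0.003,0,0,0,0],
  [0,0,0,0,0,0],
])

```text
time_s: 11.22
tcp_pos: [638.1, 24.4, 142.8]
eef_rot: [-0.705, -0.051, 0.705, -0.052]
contact_force: [-0.4, -7.7, 0.9]
gripper_width: 0.001
```

```bash
cat > clip.py <<'E'
from h import *
import sys
def clips(cam='wrist'):
    a,d=bot.camera(cam);v,u=np.nonzero(d>0);P=backproj(cam,np.c_[u,v],d[v,u])
    for n,s,g in [('a',1,0),('b',-1,0)]:
        pv=C+s*64*LY
        W=P[(P[:,2]>75.5)&(P[:,2]<82)&(np.hypot(*(P[:,:2]-pv).T)<30)][:,:2]
        if len(W)<15: print(n,'few',len(W));continue
        e=W.mean(0)-pv;x,y=e@LX,s*(e@LY)
        print(n,len(W),'mean rel',round(x,1),round(y,1),'phi',round(np.arctan2(-y,-x),2),cv2.minAreaRect(W.astype(np.float32))[1])
    return a
o=bot.get_obs();e=o['tcp_pos'][:2]-C;print('tool lamp xy',(e@LX).round(1),(e@LY).round(1),o['tcp_pos'][2],o['contact_force'])
save(clips(),sys.argv[1])
E
python3 clip.py cb1.png
```

```text
tool lamp xy -13.0 -42.3 142.83133174431708 [-0.3575576  -7.65752463  0.94594175]
a few 0
b 711 mean rel -6.4 -12.3 phi 1.09 (16.378643035888672, 27.675128936767578)
```

View pics/cb1.png

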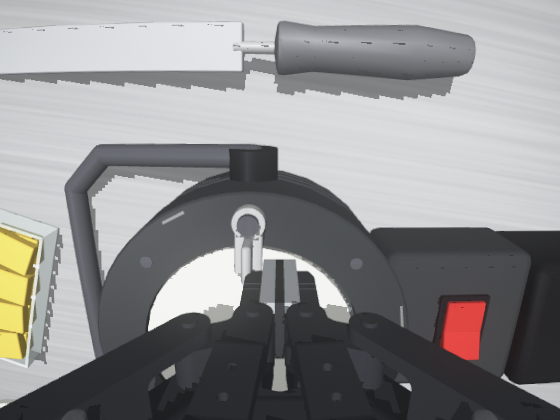

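Clip b: the tongue at (247,250) now points straight at the middle, against its stop (7.7 N). Next is clip a.

Emit:
servo_tool([
  [0,0.01,0,0,0,0],
  [-0.04,0,0,0,0,0],
  [-0.02,0,0.03,0,0,0],
  [0,0,0.052,0,0,0],
  [0,0,0.052,0,0,0],
  [0,0,0,0,0,0],
  [0.03,0,0,0,0,0],
  [0.027,0,0,0,0,0],
  [0,0,0,0,0,0],
])

```text
time_s: 12.4
tcp_pos: [507.2, -4.6, 144.6]
eef_rot: [-0.704, -0.052, 0.706, -0.051]
contact_force: [0.7, -0.6, -0.1]
gripper_width: -0.004
```

```bash
python3 - <<'E'
from h import *
t,r=rel(lamp(-23,42,143),rot_y(-LX));print(t.round(1),r.round(3),bot.get_obs()['contact_force'])
E
```

```text
[  1.5   0.3 -49.5] [-0.001  0.002  0.001] [ 0.70798421 -0.64611881 -0.141936  ]
```

Emit:
servo_tool([
  [0.0015,0,-0.006,0,0,0],
  [0,0,-0.006,0,0,0],
  [0,0,-0.006,0,0,0],
  [0,0,-0.006,0,0,0],
  [0,0,-0.006,0,0,0],
  [0,0,-0.006,0,0,0],
  [0,0,-0.007,0,0,0],
  [0,0,-0.007,0,0,0],
  [0,0,0,0,0,0],
])

```text
time_s: 13.52
tcp_pos: [557.2, 2.7, 144.6]
eef_rot: [0.706, 0.051, -0.705, 0.052]
contact_force: [0.5, 0.4, 3.8]
gripper_width: 0.001
```

Emit:
servo_tool([
  [0,-0.004,0,0,0,0],
  [0,-0.004,0,0,0,0],
  [0,-0.0015,0,0,0,0],
  [0,0,0,0,0,0],
])

```text
time_s: 14.02
tcp_pos: [555.9, 12.0, 145.2]
eef_rot: [0.706, 0.051, -0.704, 0.052]
contact_force: [1.8, 0.0, 7.8]
gripper_width: 0.001
```

```bash
python3 clip.py ca1.png; python3 - <<'E'
from h import *
a,d=bot.camera('top');p=proj('top',[[*C,62]])[0].astype(int)
save(cv2.resize(a[p[1]-45:p[1]+45,p[0]-60:p[0]+60],None,fx=6,fy=6,interpolation=cv2.INTER_CUBIC),'ca1t.png')
E
```

```text
tool lamp xy -13.2 40.9 145.15549310222204 [1.78136714e+00 2.45981833e-04 7.78011202e+00]
a 33 mean rel -3.9 -28.6 phi 1.44 (1.1633834838867188, 5.616833209991455)
b 601 mean rel 0.0 -13.9 phi 1.57 (17.005491256713867, 4.115200519561768)
```

View pics/ca1.png

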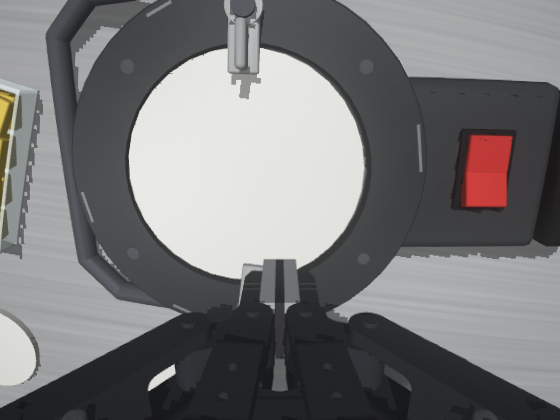

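Clip a's tongue end shows at (250,268), pointing to the middle. There is about 8 N of vertical load on the fingertip, so I'll lift straight up and then check both clips from a clear view.

Emit:
servo_tool([
  [-0.01,0,0,0,0,0],
  [-0.03,0,0,0,0,0],
  [-0.05,0,0.0,0,0,0],
  [-0.05,0,0.03,0,0,0],
  [-0.05,0,0.03,0,0,0],
  [0,0,0,0,0,0],
  [0,0,0,0,0,0],
  [0,0,0,0,0,0],
])

```text
time_s: 15.12
tcp_pos: [495.8, 3.4, 333.1]
eef_rot: [-0.704, -0.052, 0.706, -0.051]
contact_force: [-0.3, 0.5, 0.1]
gripper_width: -0.002
```

```bash
python3 clip.py ca2.png; python3 lens.py p4 wrist top; python3 - <<'E'
from h import *
for t in ['skirting_tile','tile_file','wedge_pack','gauging_trowel','tape_measure','spacer_tub']:
    print(t,[(np.round(r['location']),round(r['p'],2)) for r in bot.look_for('top',t)[:1]])
E
```

```text
tool lamp xy -13.0 101.5 333.1080481505812 [-0.30613395  0.46353832  0.12611   ]
a 94 mean rel -1.8 -15.3 phi 1.45 (17.13571548461914, 3.9671859741210938)
b 34 mean rel 0.8 -20.3 phi 1.61 (5.12198543548584, 3.8794362545013428)
[495.8613617    3.41928139 333.08412068] [-0.30370124  0.22210162 -0.82505387]
wrist 0.93 10497 rect off lamp xy 1.0 -0.9 [100.   99.7] mean off [ 1.1 -2.3] z 61.9 slope lx,ly 0.001 -0.001
top 0.64 282 rect off lamp xy -10.6 -37.7 [83.1 29. ] mean off [-10.4 -34.2] z 61.2 slope lx,ly 0.012 0.022
skirting_tile [(array([364., 378.,  11.]), 0.86)]
tile_file [(array([730.,  79.,  17.]), 0.8)]
wedge_pack [(array([571., 201.,  18.]), 0.71)]
gauging_trowel [(array([ 508., -402.,    6.]), 0.62)]
tape_measure [(array([ 469., -102.,   62.]), 0.6)]
spacer_tub [(array([669., 386.,  83.]), 0.8)]
```

View pics/ca2.png

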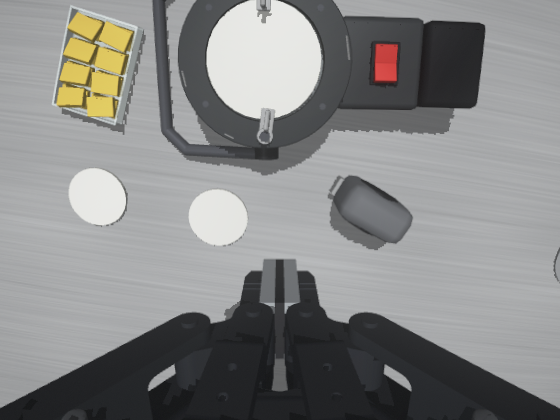

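The diffuser is flat in its recess and both tongues, at (266,120) and (264,8), point in over its edge. The arm is well clear and the bystanders haven't moved, so I'm handing in.

```bash
python3 -c "
from bench import bot
print(bot.close_job())"
```

```text
the job is handed in; nothing more can be done
None
```

The diffuser is flat in its recess, both turn-clips point in over its edge, and the job is handed in (about 15 s of the 51 s allowed). The simulator gave no verdict.

I pushed the diffuser across with the shut fingertip until it dropped in. I then pushed clip b and clip a round to point at the middle, and backed the arm well clear.

**Last checks:**
- **Diffuser:** it is about 1.4 mm off the recess centre by my measurement. Its top is at 61.6–61.9 mm and its tilt is about 0.001 rad.
- **Clips:** clip a stands at about 1.45 rad and clip b at about 1.6 rad, both past the 1.2 rad needed.
- **Bystanders:** none looked moved. I compared only by eye with the first pictures and did not measure each one.

**Odd readings:**
- **Vertical load:** the fingertip took about 8 N upward while turning clip a. I never found out what it was pressing on, and lifting straight off left nothing displaced.
- **Top camera:** its last diffuser reading disagreed on position and tilt, but it saw only a small part of the disc (282 points). I relied on the wrist camera.

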